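# Pack a parts cup and a screwdriver in the hinged tool case and shut it

### The job

Pack the open plywood tool case: lift only the top cup off the nested stack of three and stand it upright in the rear compartment (on the hinge side), leaving the other two nested where they are, and lay the screwdriver from the scorched board flat, lengthways, in the front compartment (nearest the robot). When nothing stands above the rim, shut the lid fully. Set both things down rather than dropping them, and leave the reel and the glue bottle on the board alone.

Things in the scene. Friction and masses are not known exactly. Their poses are not given: they have to be found in the camera images.
- case: Open plywood case fixed to the desk, 198 deep (x) by 278 long (y) by 52 mm high; origin: centre of its underside. x points from the front wall to the hinged rear wall, y along its length. Walls 8, floor 6 mm; inside 262 mm long in y. A low divider along y (x = +5 to +11 mm, top 25 mm above the underside) parts it: front compartment x = -91 to +5 mm, rear one x = +11 to +91 mm.
- case_rear (a point): Centre of the floor of the rear compartment (80 x 262 mm), case axes.
- case_front (a point): Centre of the floor of the front compartment (96 x 262 mm), case axes.
- lid_hinge (a point): Middle of the hinge line of the lid, on the top outer edge of the case's rear wall, 52 mm above the desk; the hinge line runs along the case's y.
- lid_edge (a point): Middle of the lid's free edge on its outer face, 198 mm from the hinge line. The lid is a flat plywood panel 198 x 278 mm, 8 mm thick, 0.22 kg, with a brass tab (60 mm long) sticking 16 mm out beyond the edge here. With the lid shut this point is 60 mm above the desk, over the case's front wall.
- lid (a joint): Lid angle in rad: 0 shut flat on the rim, 1.57 upright on the hinge, 1.95 the stop, leaning back away from the robot. Starts at 1.6 to 1.75. The stiff hinge holds the lid wherever it is left; about 1 to 3 N at the free edge moves it. It can be pushed over and down from behind on its outer face. Anything standing above the rim stops it.
- cup_top_center (a point): Centre (half-way up) of the top cup of the nested stack. All three are alike: aluminium, 34 mm high, rim 64 mm across (the widest), 62 mm across 12 mm under the rim, 53 mm across 20 mm under it, then a foot 44 mm across, 14 mm high; 60 g. Each stands 18 mm higher than the one below, so only the top 18 mm of the top cup shows above the next one's equally wide rim; the foot sits loosely.
- cup_mid_center (a point): Centre of the second cup of the stack (17 mm above its underside, which is 18 mm above the desk).
- cup_low_center (a point): Centre of the lowest cup, which stands on the desk (17 mm above its underside).
- screwdriver_center (a point): Middle of a 230 mm screwdriver with orange handle, on its axis, 14 mm above what it lies on (at first the scorched board, 12 mm thick; not the one far right by the cartons). y runs along it, from the tip (y = -115 mm) to the end of the handle (+115 mm). Handle round, 29 mm across, y = +20 to +115 mm; blade 6 mm across, clear of the surface. 85 g, most of it in the handle.
- screwdriver_grip (a point): Place to grip the screwdriver: on its axis in the handle, 50 mm from the middle of its length (same axes).
- solder_reel: Bystander on the board: green-flanged reel, 60 mm across, 35 mm high, origin under its centre.
- glue_bottle: Bystander on the board: white glue bottle with orange nozzle, 47 mm across, 148 mm high, origin under its centre.
- cup_top: The top cup as a body; origin: centre of its underside (17 mm below point cup_top_center).
- screwdriver: The screwdriver as a body; origin: under the middle of its length, on the surface it lies on; same axes as its points.

How it is judged (in metres and radians):
On the way, in this order (a step that is already met when the one before it is completed fails the run):
1. cup and screwdriver lie in their compartments below the rim, lid still open, the other two cups still nested where they stood (x of cup_top_center in the frame of case between 0.03 and 0.072 m and y of cup_top_center in the frame of case between -0.115 and 0.115 m and z of each of cup_top_center, screwdriver_center in the frame of case below 0.03 m and angle between cup_top_center's own z axis and vertical below 0.2 rad and x of screwdriver_center in the frame of case between -0.085 and 0 m and y of screwdriver_center in the frame of case between -0.03 and 0.03 m and angle between the y axis of screwdriver_center and the y axis of case, either way round below 0.2 rad and distance of each of cup_mid_center, cup_low_center from where it was at the start of the episode below 0.03 m and angle between each of cup_mid_center, cup_low_center's own z axis and vertical below 0.15 rad and horizontal distance between cup_mid_center and cup_low_center below 0.006 m and value of joint lid above 1 rad), for 0.2 s.
2. the lid is shut (value of joint lid below 0.05 rad), for 0.2 s.
At the end, for the whole second after the job is handed in: Lid shut (<0.05 rad) over the top cup, upright (0.2 rad) in the rear compartment, and the screwdriver flat in the front one, along the case (0.2 rad), its middle within 30 mm of the case's mid-length; both at rest. Other cups still nested, upright, within 30 mm of where they stood (x of cup_top_center in the frame of case between 0.03 and 0.072 m and y of cup_top_center in the frame of case between -0.115 and 0.115 m and z of each of cup_top_center, screwdriver_center in the frame of case below 0.03 m and angle between cup_top_center's own z axis and vertical below 0.2 rad and x of screwdriver_center in the frame of case between -0.085 and 0 m and y of screwdriver_center in the frame of case between -0.03 and 0.03 m and angle between the y axis of screwdriver_center and the y axis of case, either way round below 0.2 rad and distance of each of cup_mid_center, cup_low_center from where it was at the start of the episode below 0.03 m and angle between each of cup_mid_center, cup_low_center's own z axis and vertical below 0.15 rad and horizontal distance between cup_mid_center and cup_low_center below 0.006 m and value of joint lid below 0.05 rad and linear speed of each of cup_top, screwdriver below 0.02 m/s); the robot touches nothing.
It fails at once if the second cup is lifted along with the top one (by more than 15 mm) (height (world z) of cup_mid_center above 0.05 m).
It fails at once if the cup is dropped (falls free at over 0.9 m/s) (linear speed of cup_top above 0.9 m/s and contact force between the fingers and cup_top below 0.05 N).
It fails at once if the screwdriver is dropped (falls free at over 0.9 m/s) (linear speed of screwdriver above 0.9 m/s and contact force between the fingers and screwdriver below 0.05 N).
It fails at once if the reel or the glue bottle on the board is shifted by more than 40 mm (distance of any of solder_reel, glue_bottle from where it was at the start of the episode above 0.04 m).
It also fails if it takes over 72 s, if anything falls off the work surface, if the arm or the gripper's body presses on something with over 40 N, if the wrist force passes 120 N, or if a joint passes its speed limit or range.

### The arm

A 6-joint arm with a two-finger parallel gripper is mounted at the origin on a cart in front of the work surface, level with it; the furniture and walls round the work are solid. World frame = base frame: x ahead of the robot, y to its left, z up, the work surface at z = 0. Lengths are in mm, angles in rad, forces in N, time in s.
With the tool pointing down it reaches from about 300 to 825 mm from the base axis. Payload 5.4 kg.
Tool frame: the origin (TCP) lies on the centre line of the jaws, within the pads' length; the fingertips stand 22 mm ahead of it and the grasp point (between the pads) lies 3 mm ahead of it; z points along the fingers, y is the line along which they close (so a half turn about z gives the same grasp; the last joint's range is limited). The gripper opens to 92 mm and grips with 3 to 60 N. Pads are 20 mm wide; open, the fingers measure 128 mm over their backs; the gripper's body (75 mm by 189 mm) begins 69 mm behind the grasp point.
Start: joints at [1.048, 0.158, 1.597, -0, 1.386, -0.21], TCP at [176.951, 547.078, 236.601] pointing down, gripper open.
Joint ranges: [-2.91, 2.91], [-0.94, 2.29], [0.18, 2.7], [-1.29, 4.43], [0.17, 2.64], [-3, 3]. Speed limits (rad/s): [2.57, 2.57, 3.14, 3.14, 3.14, 3.14].

### API

Orientations are given as a rotation vector (axis times angle).
In Python, from workcell import manip gives the robot as it stands.
- The arm moves only by the shell command python3 -m inch 'ROWS' [OPENING] [FORCE]. ROWS is text: rows parted by semicolons, each of 4 numbers parted by spaces: the shift along the world's x, y, z in units of 25 mm (1.0 is 25 mm), then the turn about the world's z in units of 8 degrees (1.0 is 8 degrees). A call has 1 to 20 rows; each row is the pose to reach, as a shift and turn from the pose commanded when the call began; what a row does not reach only later rows make up. A row lasts 1/10 s, in which the tool goes at most 50 mm and 8.59 degrees, less where a joint would pass 70% of its speed; a pose out of reach is approached as far as the arm can. A call with a gripper value outside its range is refused whole. OPENING is the finger opening in mm, from 0 to 91.9, set as the call begins (- or left out, the last holds). The fingers move at their own pace and stop on an object; FORCE is the grip in N (left out, the last holds). Time passes only in rows, so rows that repeat a pose let the fingers close. It gives the time, the measured TCP pose, the force, the opening and the grip force at its end, in the units of the state.
- manip.state(): the state, without advancing time (a new reading comes with each control period).
- manip.snapshot(name): name is "scene" or "top" or "wrist"; returns (picture, depth): 420x560x3 uint8, red, green, blue; 420x560 float32, mm along the optical axis (not along the pixel's ray), 0 where there is no reading.
- manip.camera_info(name): a dict with "fx", "fy", "cx", "cy" (pixels), "extrinsics" (4x4, takes a point from camera to world coordinates). Camera axes: x right, y down, z forward; pixel columns grow to the right and rows downward; lengths in mm; the calibration is good to about 2 mm. The wrist camera is an equidistant fisheye: a pixel r from the principal point sees the ray r / f radians off the axis. A picture is of the moment at which its call begins: read the wrist's pose just before it. camera_info takes no time and is no camera call; for the wrist camera it gives the pose at the moment of the call.
- manip.sign_off(): hands the job in; it is judged then, once.
Trained networks look in the newest picture that a camera, given by its name, has taken for a name from the list of things; names that differ only in an ending like _2 or _b are one class to them, and where a whole thing is asked for, a point or a joint stands for the part that bears it (a point fixed in the world has none). Each returns a list of dicts, best first, with "p" (0 to 1); they miss things now and then, are a little off and sometimes report something else, mostly with a low value. They report only what shows in the picture. A call takes as long as a camera call.
- manip.recognise(camera, label): "location" ([column, row] in pixels, amid what is visible of it).
- manip.mark_of(camera, label): "location" ([column, row] in pixels: a listed point, or the origin of a listed thing).
The state is a dict: "clock": time; "joint_pos": joint angles; "qvel": joint speeds; "tau": joint torques, N m; "tcp_pos": TCP position; "ee_rot": TCP orientation; "force": force on the tool from outside, world axes, zero at the start; "ft_torque": the same for the moment, N m; "grip_width": finger opening in mm; "grip_force": force on a finger pad.
Only numpy, scipy, OpenCV 4.12 (cv2) and the standard library are available. Lean on these libraries where they do the work, as an engineer would, in place of code of your own. Each camera call takes 0.05 s, during which the arm holds its last target. There are 200 camera calls.

## Working session

There is one attempt and no reset: what is moved stays moved. The work goes in short steps, Python scripts to look and compute and a shell command to move; the robot and the scene stay as the last step left them, time stands still between calls to the robot, and variables do not carry over. Pictures are saved under pics/ and viewed, at most 10 in all, crops included, and the job is handed in when it is done.

```bash
mkdir -p pics; cat > h.py <<'E'
from workcell import manip
import numpy as np, cv2
def snap(c,fn=None):
    info=manip.camera_info(c); im,d=manip.snapshot(c)
    if fn: cv2.imwrite('pics/'+fn,cv2.cvtColor(im,cv2.COLOR_RGB2BGR))
    return im,d,info
def world(info,d,u,v,z=None,wrist=False):
    x=(u-info['cx'])/info['fx']; y=(v-info['cy'])/info['fy']
    if wrist:
        r=np.hypot(x,y); s=np.tan(r)/r if r>1e-6 else 1; x*=s; y*=s
    T=np.array(info['extrinsics']); ray=T[:3,:3]@np.array([x,y,1.])
    if z is not None: return T[:3,3]+ray*(z-T[2,3])/ray[2]
    return T[:3,3]+ray*d[int(round(v)),int(round(u))]
E
python3 - <<'E'
from h import *
for c in ['top','scene']:
    im,d,i=snap(c,c+'1.png')
    for l in ['case','case_rear','case_front','lid_hinge','lid_edge','cup_top_center','screwdriver_center','screwdriver_grip','solder_reel','glue_bottle']:
        r=manip.mark_of(c,l)[:2]
        print(c,l,[(np.round(q['location']),round(q['p'],2),np.round(world(i,d,*q['location']))) for q in r])
E
```

```text
top case [(array([392., 231.]), 0.94, array([ 461., -340.,    6.]))]
top case_rear [(array([402., 219.]), 0.9, array([ 493., -367.,    5.]))]
top case_front [(array([387., 248.]), 0.86, array([ 334.,  -25., 1005.]))]
top lid_hinge [(array([414., 198.]), 0.59, array([ 540., -384.,   51.]))]
top lid_edge [(array([455., 164.]), 0.77, array([ 566., -390.,  264.]))]
top cup_top_center [(array([147., 251.]), 0.58, array([392., 285.,  50.]))]
top screwdriver_center [(array([243., 235.]), 0.96, array([438.,  50.,  30.]))]
top screwdriver_grip [(array([248., 253.]), 0.7, array([393.,  37.,  41.]))]
top solder_reel [(array([237., 168.]), 0.69, array([619.,  75.,  13.]))]
top glue_bottle [(array([202., 165.]), 0.57, array([609., 156.,  71.])), (array([149., 252.]), 0.24, array([388., 277.,  54.]))]
scene case [(array([384., 223.]), 0.71, array([ 383., -261.,   44.]))]
scene case_rear [(array([380., 212.]), 0.69, array([ 468., -329.,   25.])), (array([164., 293.]), 0.52, array([362., 286.,  33.]))]
scene case_front [(array([392., 226.]), 0.73, array([ 376., -280.,   34.]))]
scene lid_hinge [(array([379., 190.]), 0.69, array([ 646., -488.,   -0.]))]
scene lid_edge [(array([386., 118.]), 0.83, array([ 560., -394.,  253.]))]
scene cup_top_center [(array([163., 276.]), 0.69, array([386., 278.,  53.])), (array([382., 189.]), 0.32, array([ 541., -394.,   55.]))]
scene screwdriver_center [(array([258., 250.]), 0.72, array([426.,  62.,  33.]))]
scene screwdriver_grip [(array([275., 258.]), 0.76, array([377.,  47.,  34.])), (array([381., 212.]), 0.39, array([ 469., -329.,   26.]))]
scene solder_reel [(array([218., 225.]), 0.67, array([589.,  84.,  28.]))]
scene glue_bottle [(array([176., 235.]), 0.55, array([610., 183.,  13.]))]
```

View pics/top1.png

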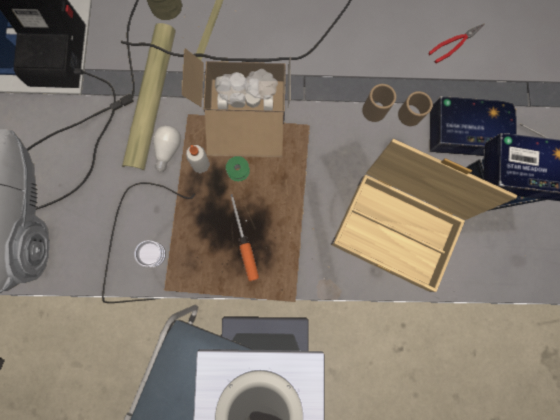

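View pics/scene1.png

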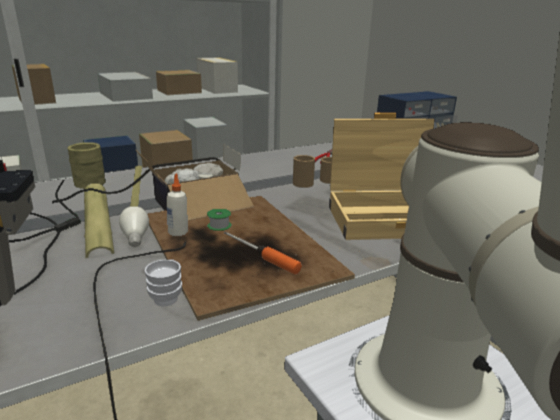

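Top view: cup stack at about (150,253). The screwdriver runs from its tip at (234,198) to the handle end at (252,279). The case corners are near (335,243), (437,289) and (463,222), and the lid leans back. Next I fit positions from depth.

```bash
python3 - <<'E'
from h import *
from scipy.spatial.transform import Rotation as R
im,d,i=snap('top')
v,u=np.mgrid[0:420,0:560]; T=np.array(i['extrinsics'])
P=np.stack([(u-i['cx'])/i['fx']*d,(v-i['cy'])/i['fy']*d,d],-1)@T[:3,:3].T+T[:3,3]
z=P[...,2]; ok=d>0
def box(x0,x1,y0,y1,z0,z1): return ok&(P[...,0]>x0)&(P[...,0]<x1)&(P[...,1]>y0)&(P[...,1]<y1)&(z>z0)&(z<z1)
c=P[box(330,440,220,340,30,90)]; print('cup',c.min(0),c.max(0),(c.min(0)+c.max(0))/2)
h=P[box(330,440,0,100,22,60)]; print('handle',len(h),h.mean(0),h[:,2].max())
w,e=np.linalg.eigh(np.cov(h[:,:2].T)); print(e[:,1])
print('tip',world(i,d,234,198,26),'end',world(i,d,254.5,279,26))
m=box(280,620,-560,-180,44,58)
pts=P[m][:,:2].astype(np.float32); print(len(pts)); r=cv2.minAreaRect(pts); print('rim',r,cv2.boxPoints(r))
b=P[box(560,680,30,120,20,50)];print('reel',b.mean(0)) ; b=P[box(560,680,120,200,60,160)];print('glue',b.mean(0),b[:,2].max())
l=P[box(450,700,-560,-200,80,300)];print('lid',l.min(0),l.max(0))
s=manip.state(); print(s['tcp_pos'],R.from_rotvec(s['ee_rot']).as_matrix().round(3),s['clock'],s['joint_pos'])
for n in ['lid_edge','case_rear','lid_hinge']: print(n,[(world(i,d,*q['location'],z0),q['p']) for z0 in [{'lid_edge':255,'case_rear':6,'lid_hinge':52}[n]] for q in manip.mark_of('top',n)[:1]])
E
```

```text
cup [355.09342698 244.95743481  30.27711392] [418.03671564 308.09184836  72.64442129] [386.56507131 276.52464158  51.4607676 ]
handle 480 [380.66293423  35.26153777  36.7376781 ] 45.2118251387933
[-0.95603261 -0.29326037]
tip [535.26702008  77.62607563  26.        ] end [328.68497251  18.46459707  26.        ]
1464
rim ((516.3146362304688, -372.7375793457031), (279.1716613769531, 338.98614501953125), 65.87113952636719) [[ 304.56912 -430.84045]
 [ 613.9375  -569.4147 ]
 [ 728.0602  -314.6347 ]
 [ 418.69177 -176.06049]]
reel [641.58803035  73.21728746  41.2671038 ]
glue [621.0147042  163.60071609 107.55853119] 159.93297031704014
lid [ 489.18016541 -559.99001867   80.00880319] [ 671.77805013 -261.82880038  267.41252413]
[176.95299674 547.06285427 236.58591621] [[-0.951  0.308  0.   ]
 [ 0.308  0.951 -0.   ]
 [-0.    -0.    -1.   ]] 1.15 [ 1.04790003e+00  1.58410576e-01  1.59701851e+00 -3.17283022e-05
  1.38621158e+00 -2.10126688e-01]
lid_edge [(array([ 565.97353905, -389.02679299,  255.        ]), 0.55)]
case_rear [(array([ 497.19220307, -370.4228706 ,    6.        ]), 0.7)]
lid_hinge [(array([ 539.88394912, -379.35917785,   52.        ]), 0.83)]
```

```bash
python3 -m inch '1.5 -2 0 0;3 -4 0 0;4.5 -6 0 -0.3;6 -8 0 -0.5;7.4 -9.5 -1 -0.7;8.2 -10.6 -2.2 -0.75;8.4 -10.8 -2.7 -0.75;8.4 -10.8 -2.7 -0.75;8.4 -10.8 -2.7 -0.75;8.4 -10.8 -2.7 -0.75' 91 && python3 - <<'E'
from h import *
from scipy.spatial.transform import Rotation as R
s=manip.state(); print(s['tcp_pos'],R.from_rotvec(s['ee_rot']).as_matrix()[:,1])
im,d,i=snap('wrist','w1.png')
print(i['fx'],i['cx'],i['cy'],np.round(i['extrinsics'],2))
for q in manip.mark_of('wrist','cup_top_center')[:2]: print(q,world(i,d,*q['location'],53,True))
E
```

```text
clock: 2.3
tcp_pos: [386.9, 278.0, 170.0]
ee_rot: [0.65, 3.073, 0.002]
force: [0.0, 0.4, 0.2]
grip_width: 90.8
grip_force: 0.0
[386.93841723 277.9890052  169.96725029] [0.40513071 0.91425802 0.0011724 ]
325.19226210127806 277.25743695973824 208.0186482881526 [[ 4.0000e-01  8.8000e-01  2.6000e-01  3.1313e+02]
 [ 9.1000e-01 -3.9000e-01 -1.1000e-01  3.0959e+02]
 [ 0.0000e+00  2.8000e-01 -9.6000e-01  3.1862e+02]
 [ 0.0000e+00  0.0000e+00  0.0000e+00  1.0000e+00]]
{'location': [276.8, 208.6], 'p': 0.72} [384.76892227 277.58233229  53.        ]
```

View pics/w1.png

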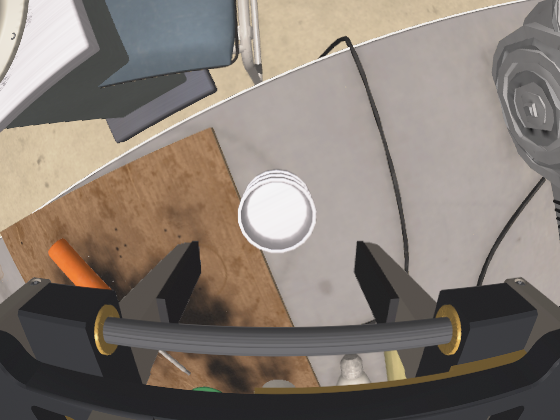

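The wrist picture shows the stack centred between the fingers: rim centre near (277,212), fingers at columns 190 and 365. Descending.

```bash
python3 -m inch '-0.04 -0.04 -1 0;-0.04 -0.04 -2 0;-0.04 -0.04 -2.8 0;-0.04 -0.04 -3.3 0;-0.04 -0.04 -3.64 0;-0.04 -0.04 -3.64 0;-0.04 -0.04 -3.64 0' 91 15 && python3 -m inch '0 0 0 0;0 0 0 0;0 0 0 0;0 0 0 0;0 0 0 0;0 0 0 0;0 0 0 0;0 0 0 0' 50 15
```

```text
clock: 3.1
tcp_pos: [386.5, 276.5, 78.9]
ee_rot: [0.65, 3.072, 0.001]
force: [1.2, -0.3, -0.3]
grip_width: 90.9
grip_force: 0.0
clock: 3.9
tcp_pos: [386.3, 276.2, 78.5]
ee_rot: [0.651, 3.073, 0.001]
force: [0.1, 0.1, 3.4]
grip_width: 62.5
grip_force: 15.0
```

```bash
python3 -m inch '0 0 0.2 0;0 0 0.5 0;0 0 0.9 0;0 0 1.4 0;0 0 2.2 0;0 0 3.2 0;0 0 4 0;0 0 4 0;0 0 4 0' && python3 - <<'E'
from h import *
for c in ['scene']:
    im,d,i=snap(c); cv2.imwrite('pics/s2.png',cv2.cvtColor(cv2.resize(im[180:320,90:290],None,fx=3,fy=3),cv2.COLOR_RGB2BGR))
E
```

```text
clock: 4.8
tcp_pos: [386.1, 276.1, 178.4]
ee_rot: [0.651, 3.073, 0.001]
force: [0.6, -0.2, -0.9]
grip_width: 63.0
grip_force: 15.0
```

View pics/s2.png

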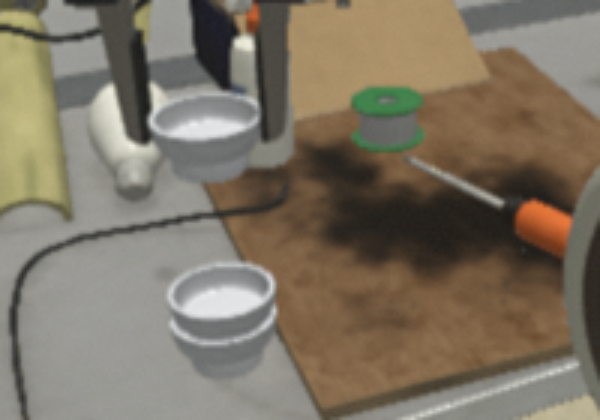

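The crop shows the top cup alone in the jaws; the other two are still nested on the desk at crop (222,318). Carrying it to the case.

```bash
python3 -m inch '0.1 -0.7 0 0;0.3 -2 0 0;0.6 -3.7 0 0;0.9 -5.5 0 0;1.2 -7.3 0 0;1.5 -9.1 0 0;1.8 -10.9 0 0;2.1 -12.7 0 0;2.5 -14.5 0 0;2.8 -16.3 0 0;3.1 -18.1 0 0;3.4 -20 0 0;3.7 -21.8 0 0;3.9 -23.3 0 0;4.1 -24.5 0 0;4.25 -25.2 0 0;4.3 -25.5 0 0;4.3 -25.5 0 0;4.3 -25.5 0 0;4.3 -25.5 0 0' && python3 - <<'E'
from h import *
im,d,i=snap('wrist','w2.png')
for l,z in [('case_rear',6),('case_front',6),('case',0),('cup_top_center',None),('lid_hinge',52)]:
    for q in manip.mark_of('wrist',l)[:1]: print(l,q,world(i,d,*q['location'],z if z is not None else 153,True))
v,u=np.mgrid[0:420:2,0:560:2]; 
P=np.array([world(i,d,a,b,None,True) for a,b in zip(u.ravel(),v.ravel()) if d[b,a]>0])
C=np.array([452,-344]);ax=np.array([.913,-.409]);ay=np.array([.409,.913])
Q=np.c_[(P[:,:2]-C)@ax,(P[:,:2]-C)@ay,P[:,2]]
m=(Q[:,2]>46)&(Q[:,2]<58)&(abs(Q[:,0])<130)&(abs(Q[:,1])<170)
np.save('q.npy',Q)
f=Q[m&(Q[:,0]<-70)&(abs(Q[:,1])<120)]
print('front rim',len(f),np.polyfit(f[:,1],f[:,0],1),np.percentile(f[:,0],[3,97]),f[:,2].mean())
for sg in (-1,1):
    e=Q[m&(sg*Q[:,1]>115)&(abs(Q[:,0])<80)]; print('side',sg,len(e),np.percentile(e[:,1],[3,50,97]) if len(e) else '')
    if len(e): print(np.polyfit(e[:,0],e[:,1],1))
E
```

```text
clock: 6.85
tcp_pos: [493.4, -360.2, 177.8]
ee_rot: [-0.649, -3.073, -0.001]
force: [-0.2, -0.2, -0.2]
grip_width: 62.9
grip_force: 15.0
case_rear {'location': [273.1, 202.4], 'p': 0.68} [ 498.25686192 -367.99593094    6.        ]
case_front {'location': [275.7, 106.1], 'p': 0.89} [ 410.59146088 -326.31807406    6.        ]
case {'location': [274.6, 151.7], 'p': 0.82} [ 451.99719384 -345.86102004    0.        ]
cup_top_center {'location': [279.3, 255.6], 'p': 0.86} [ 493.19498178 -359.7528391   153.        ]
front rim 675 [ 7.71597770e-03 -9.32232852e+01] [-97.6800082  -89.22519359] 51.929106359069294
side -1 410 [-138.79854434 -133.77064394 -131.26400079]
[-4.70190986e-03 -1.34338386e+02]
side 1 415 [129.60971028 132.28319645 137.2660861 ]
[-7.91212146e-03  1.32840643e+02]
```

View pics/w2.png

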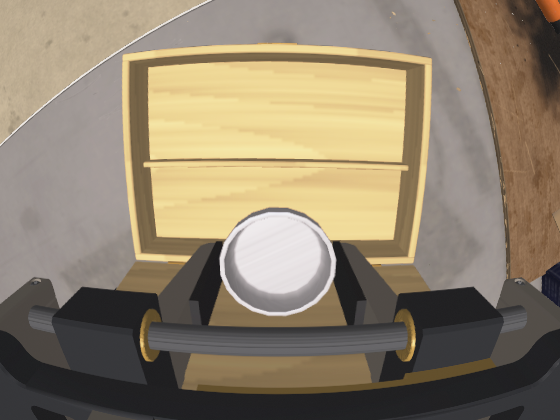

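The wrist picture shows the cup above the rear compartment and the case interior empty: divider at row 163, lid open behind. Lowering.

```bash
python3 -m inch '0.05 -0.16 -0.8 0;0.05 -0.16 -2 0;0.05 -0.16 -3.2 0;0.05 -0.16 -4.2 0;0.05 -0.16 -4.8 0;0.05 -0.16 -5 0;0.05 -0.16 -5.05 0;0.05 -0.16 -5.1 0;0.05 -0.16 -5.1 0'; python3 -m inch '0 0 -0.02 0;0 0 -0.04 0;0 0 -0.06 0;0 0 -0.06 0'
```

```text
clock: 8.05
tcp_pos: [495.4, -366.1, 51.9]
ee_rot: [0.651, 3.072, -0.002]
force: [0.4, 0.5, -1.0]
grip_width: 62.7
grip_force: 15.0
clock: 8.45
tcp_pos: [494.7, -365.4, 49.1]
ee_rot: [-0.651, -3.073, -0.0]
force: [-0.7, -0.3, 0.0]
grip_width: 62.6
grip_force: 15.0
```

```bash
python3 -m inch '0 0 -0.03 0;0 0 -0.06 0;0 0 -0.08 0;0 0 -0.08 0'; python3 -m inch '0 0 0 0;0 0 0 0;0 0 0 0;0 0 0 0;0 0 0 0' 80; python3 -m inch '0 0 1 0;0 0 2.5 0;0 0 4.2 0;0 0 5 0;0 0 5 0' && python3 - <<'E'
from h import *
im,d,i=snap('wrist','w3.png')
for q in manip.mark_of('wrist','cup_top_center')[:1]: print(q,world(i,d,*q['location'],23,True))
im,d,i=snap('top')
for q in manip.mark_of('top','cup_top_center')[:2]: print(q,world(i,d,*q['location'],23))
E
```

```text
clock: 8.85
tcp_pos: [494.8, -365.6, 48.5]
ee_rot: [-0.651, -3.073, 0.0]
force: [-3.8, 2.6, 8.2]
grip_width: 63.3
grip_force: 15.0
clock: 9.35
tcp_pos: [494.6, -365.3, 46.9]
ee_rot: [-0.651, -3.073, -0.0]
force: [0.2, -0.2, -0.2]
grip_width: 80.0
grip_force: 0.0
clock: 9.85
tcp_pos: [496.4, -367.3, 176.4]
ee_rot: [0.65, 3.067, -0.007]
force: [-0.5, -0.1, 0.2]
grip_width: 80.1
grip_force: 0.0
{'location': [278.6, 197.2], 'p': 0.69} [ 495.10803613 -366.93367343   23.        ]
{'location': [403.1, 217.2], 'p': 0.75} [ 494.67235217 -364.2855678    23.        ]
{'location': [452.6, 164.2], 'p': 0.48} [ 641.38735496 -502.7340252    23.        ]
```

View pics/w3.png

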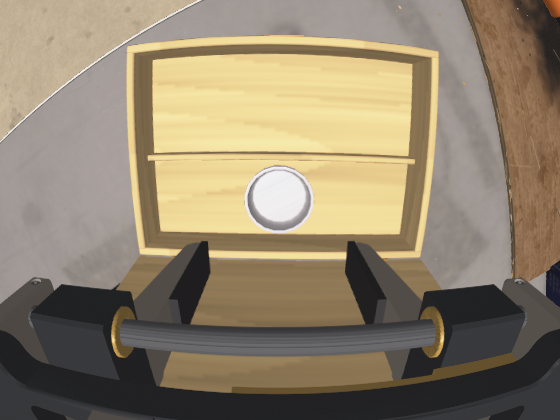

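Cup stands upright in the rear compartment at (279,198) and the jaws are clear. On to the screwdriver.

```bash
python3 -m inch '-0.2 1 0 -1;-0.4 2 0 -2;-0.7 3 0 -3;-1 4 0 -4;-1.3 5 0 -5;-1.5 6 0 -6;-1.8 7 0 -7;-2 8 0 -8;-2.3 9 0 -9;-2.5 10 0 -10;-2.8 11 0 -11;-3 12 0 -12;-3.3 13 0 -13;-3.5 14 0 -14;-3.7 15 -0.3 -15;-3.8 15.6 -0.6 -16;-3.9 16 -0.9 -17;-3.9 16.2 -0.9 -17.45;-3.9 16.2 -0.9 -17.45;-3.9 16.2 -0.9 -17.45' 70 && python3 -m inch '0 0 0 0;0 0 0 0' && python3 - <<'E'
from h import *
from scipy.spatial.transform import Rotation as R
s=manip.state(); M=R.from_rotvec(s['ee_rot']).as_matrix(); print(s['tcp_pos'],M[:,1],s['joint_pos'])
im,d,i=snap('wrist','w4.png')
L={}
for l in ['screwdriver_center','screwdriver_grip']:
    for q in manip.mark_of('wrist',l)[:1]: print(l,q,world(i,d,*q['location'],26,True))
hsv=cv2.cvtColor(im,cv2.COLOR_RGB2HSV); m=cv2.inRange(hsv,(3,170,90),(16,255,255))
n,lab,st,ce=cv2.connectedComponentsWithStats(m); k=1+np.argmax(st[1:,4]); print(st[k],ce[k])
v,u=np.where(lab==k); P=np.array([world(i,d,a,b,None,True) for a,b in zip(u,v) if d[b,a]>0])
P=P[(P[:,2]>15)&(P[:,2]<48)]; c=P.mean(0); w,e=np.linalg.eigh(np.cov(P[:,:2].T)); a=e[:,1]; t=(P[:,:2]-c[:2])@a
print('handle',c,a,np.degrees(np.arctan2(a[1],a[0])),t.min(),t.max(), 'mid',c[:2]+a*(t.min()+t.max())/2, P[:,2].max(),'closing yaw',np.degrees(np.arctan2(M[1,1],M[0,1])))
E
```

```text
clock: 12.05
tcp_pos: [396.6, 39.6, 148.6]
ee_rot: [-3.108, -0.453, 0.003]
force: [0.5, 0.7, 0.8]
grip_width: 69.7
grip_force: 0.0
clock: 12.25
tcp_pos: [397.2, 39.3, 149.5]
ee_rot: [-3.109, -0.45, 0.0]
force: [0.6, 0.4, -0.5]
grip_width: 70.0
grip_force: 0.0
[397.23591772  39.26833907 149.52322465] [ 2.83717359e-01 -9.58907951e-01 -2.96638500e-05] [-2.06521010e-01 -2.35988872e-01  2.15803398e+00 -3.71277722e-05
  1.21967479e+00  1.07661953e+00]
screwdriver_center {'location': [271.8, 160.8], 'p': 0.61} [434.38199383  54.61271253  26.        ]
screwdriver_grip {'location': [276.4, 217.9], 'p': 0.97} [387.04654442  36.55271536  26.        ]
[ 259  184   33  103 2902] [275.0306685  234.68022054]
handle [375.30003045  34.29327344  38.5625585 ] [-0.96099167 -0.27657733] -163.94396535474152 -42.99226014681068 49.43129533987269 mid [372.20610087  33.40282787] 43.99973796201061 closing yaw -73.51780575998481
```

View pics/w4.png

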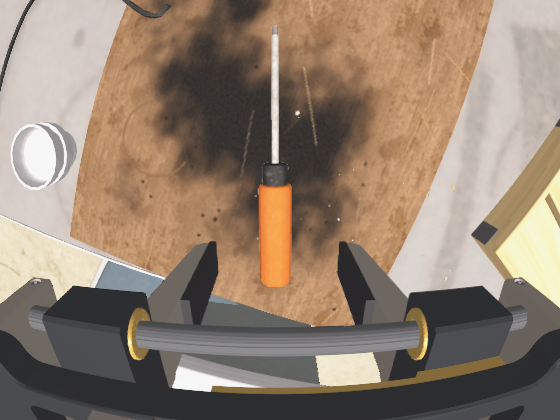

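The picture shows the screwdriver centred between the fingers: handle (275,185–287), tip (275,28). The other two cups are still nested at (42,155). Gripping the handle.

```bash
python3 -m inch '-0.2 0 -1 0;-0.34 -0.04 -2.2 -0.05;-0.34 -0.04 -3.3 -0.05;-0.34 -0.04 -4 -0.05;-0.34 -0.04 -4.44 -0.05;-0.34 -0.04 -4.44 -0.05;-0.34 -0.04 -4.44 -0.05' 65; python3 -m inch '0 0 0 0;0 0 0 0;0 0 0 0;0 0 0 0;0 0 0 0;0 0 0 0;0 0 0 0;0 0 0 0' 15 30; python3 -m inch '0 0 0.2 0;0 0 0.6 0;0 0 1.2 0;0 0 2 0;0 0 3 0;0 0 4 0;0 0 4.4 0;0 0 4.4 0'
```

```text
clock: 13.1
tcp_pos: [389.3, 38.4, 39.2]
ee_rot: [3.11, 0.439, 0.001]
force: [-0.3, 0.3, 0.3]
grip_width: 65.1
grip_force: 0.0
clock: 13.9
tcp_pos: [388.9, 38.6, 38.8]
ee_rot: [-3.111, -0.439, -0.0]
force: [-1.0, 0.3, 3.7]
grip_width: 28.3
grip_force: 30.0
clock: 14.7
tcp_pos: [389.8, 38.3, 150.2]
ee_rot: [3.109, 0.439, 0.006]
force: [0.0, -1.0, -1.8]
grip_width: 27.7
grip_force: 30.0
```

```bash
python3 -m inch '0 -0.5 0 0.5;0 -1.5 0 1.4;0 -2.7 0 2.4;0 -4 0 3.4;0 -5.5 0 4.4;0 -7 0 5.4;0.1 -8.5 0 6;0.1 -10 0 6.18;0.1 -11.5 0 6.18;0.15 -13 0 6.18;0.17 -14.3 0 6.18;0.17 -15.4 0 6.18;0.17 -16.1 0 6.18;0.17 -16.47 0 6.18;0.17 -16.47 0 6.18;0.17 -16.47 0 6.18' && python3 - <<'E'
from h import *
from scipy.spatial.transform import Rotation as R
s=manip.state(); M=R.from_rotvec(s['ee_rot']).as_matrix(); print(s['tcp_pos'],np.degrees(np.arctan2(M[1,1],M[0,1])))
im,d,i=snap('wrist','w5.png')
C=np.array([452.8,-345.3]);t=np.radians(-24.5);ax=np.array([np.cos(t),np.sin(t)]);ay=np.array([-ax[1],ax[0]])
for l,z in [('case_front',6),('screwdriver_center',138),('screwdriver_grip',138)]:
    for q in manip.mark_of('wrist',l)[:1]:
        w=world(i,d,*q['location'],z,True); print(l,q,w,(w[:2]-C)@ax,(w[:2]-C)@ay,world(i,d,*q['location'],None,True)[2])
E
```

```text
clock: 16.3
tcp_pos: [392.7, -372.0, 147.7]
ee_rot: [-2.64, -1.699, -0.0]
force: [-0.8, -0.3, -0.6]
grip_width: 28.8
grip_force: 30.0
[ 392.73006455 -372.02916877  147.72698555] -24.464521934406914
case_front {'location': [276.5, 146.3], 'p': 0.7} [ 412.39378786 -325.10946527    6.        ] -45.14096647105453 1.6164215043167822 138.79884402310668
screwdriver_center {'location': [274.8, 169.9], 'p': 0.8} [ 412.38874197 -324.21982392  138.        ] -45.514486291609714 2.423868183527881 139.548470470429
screwdriver_grip {'location': [276.1, 267.8], 'p': 0.71} [ 390.84187991 -373.09820798  138.        ] -44.851760688128955 -50.98890638658491 149.9241996542855
```

View pics/w5.png

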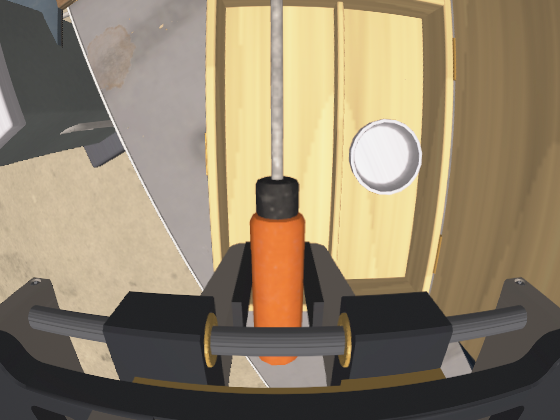

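The screwdriver hangs aligned over the front compartment: blade along column 277, divider at column 340. The cup is fine at (386,156). Lowering.

```bash
python3 -m inch '0 0 -0.8 0;0 0 -1.8 0;0 0 -2.8 0;0 0 -3.6 0;0 0 -4.1 0;0 0 -4.35 0;0 0 -4.5 0;0 0 -4.5 0;0 0 -4.5 0'; python3 -m inch '0 0 -0.03 0;0 0 -0.06 0;0 0 -0.08 0;0 0 -0.08 0'
```

```text
clock: 17.4
tcp_pos: [393.4, -373.8, 37.0]
ee_rot: [2.641, 1.699, 0.0]
force: [-0.1, 0.1, -0.8]
grip_width: 27.8
grip_force: 30.0
clock: 17.8
tcp_pos: [392.9, -373.1, 34.1]
ee_rot: [-2.642, -1.7, -0.0]
force: [-0.5, -0.0, -2.8]
grip_width: 28.2
grip_force: 30.0
```

```bash
python3 -m inch '0 0 -0.03 0;0 0 -0.06 0;0 0 -0.08 0;0 0 -0.08 0;0 0 -0.08 0'
```

```text
clock: 18.3
tcp_pos: [393.0, -373.2, 32.4]
ee_rot: [-2.642, -1.7, 0.0]
force: [-1.3, 1.9, 3.9]
grip_width: 28.2
grip_force: 30.0
```

```bash
python3 -m inch '0 0 0 0;0 0 0 0;0 0 0 0;0 0 0 0' 48;python3 -m inch '0 0 0.5 0;0 0 1.5 0;0 0 3 0;0 0 5 0;0 0 7 0;0 0 9 0;0 0 11 0;0 0 11.2 0;0 0 11.2 0' && python3 - <<'E'
from h import *
C=np.array([452.8,-345.3]);t=np.radians(-24.5);ax=np.array([np.cos(t),np.sin(t)]);ay=np.array([-ax[1],ax[0]])
def cloud(c):
    im,d,i=snap(c,c+'6.png'); v,u=np.where(d>0); 
    x=(u-i['cx'])/i['fx'];y=(v-i['cy'])/i['fy']
    if c=='wrist':
        r=np.hypot(x,y)+1e-9; k=np.where(r<1.3,np.tan(r)/r,np.nan); x=x*k;y=y*k
    D=d[v,u];T=np.array(i['extrinsics']); P=np.stack([x*D,y*D,D],-1)@T[:3,:3].T+T[:3,3]
    return im,d,i,np.c_[(P[:,:2]-C)@ax,(P[:,:2]-C)@ay,P[:,2]]
for c in ['top','wrist','scene']:
    im,d,i,Q=cloud(c)
    for l,z in [('screwdriver_center',20),('cup_top_center',23)]:
        for q in manip.mark_of(c,l)[:1]:
            w=world(i,d,*q['location'],z,c=='wrist'); print(c,l,round(q['p'],2),(w[:2]-C)@ax,(w[:2]-C)@ay)
    L=Q[(Q[:,0]>90)&(Q[:,0]<180)&(abs(Q[:,1])<110)&(Q[:,2]>80)&(Q[:,2]<230)]
    if len(L)>100:
        p=np.polyfit(L[:,2],L[:,0],1); print(c,'lid',len(L),p,np.degrees(np.arctan(p[0])),'x at 52,250',np.polyval(p,[52,250]),(L[:,0]-np.polyval(p,L[:,2])).std())
    B=Q[(Q[:,0]>150)&(Q[:,0]<300)&(abs(Q[:,1])<230)&(Q[:,2]>30)]
    for x0 in range(150,300,30):
        for y0 in range(-220,220,40):
            b=B[(B[:,0]>=x0)&(B[:,0]<x0+30)&(B[:,1]>=y0)&(B[:,1]<y0+40)]
            if len(b)>3 and c=='top': print(x0,y0,int(np.median(b[:,2])),int(b[:,2].max()),end='; ')
    print()
E
```

```text
clock: 18.7
tcp_pos: [392.9, -373.1, 32.0]
ee_rot: [-2.642, -1.7, 0.0]
force: [0.5, -0.1, 0.7]
grip_width: 47.9
grip_force: 0.0
clock: 19.6
tcp_pos: [393.4, -373.9, 314.9]
ee_rot: [2.638, 1.697, 0.0]
force: [0.1, -0.3, -0.1]
grip_width: 48.0
grip_force: 0.0
top screwdriver_center 0.88 -42.8297383127659 -3.592830337324352
top cup_top_center 0.67 39.77069601197936 2.62501419855384
top lid 3028 [9.24248997e-02 9.53451028e+01] 5.280554640059454 x at 52,250 [100.15119757 118.45132772] 0.745341507499083
150 -220 74 76; 180 -220 147 153; 180 -180 147 152; 180 -140 125 150; 210 -220 146 150; 210 -180 147 151; 210 -140 108 152; 240 -220 146 150; 240 -180 147 151; 240 -140 112 151; 240 -60 59 79; 240 -20 61 77; 240 140 64 91; 240 180 63 89; 270 -220 146 151; 270 -180 147 151; 270 -140 135 152; 270 -100 70 76; 270 -60 73 77; 270 -20 72 78; 270 60 54 76; 270 100 54 74; 270 140 78 90; 270 180 71 90; 
wrist screwdriver_center 0.7 -40.787092054948765 1.8553550996299224
wrist cup_top_center 0.76 44.4714751432987 0.379123274774141
wrist lid 16865 [9.32194135e-02 9.41005202e+01] 5.325688055188856 x at 52,250 [ 98.94792966 117.40537353] 0.5261712570449887

scene lid 683 [8.30186144e-02 9.74506625e+01] 4.745733515542404 x at 52,250 [101.76763044 118.20531609] 2.3331460174480325
```

View pics/top6.png

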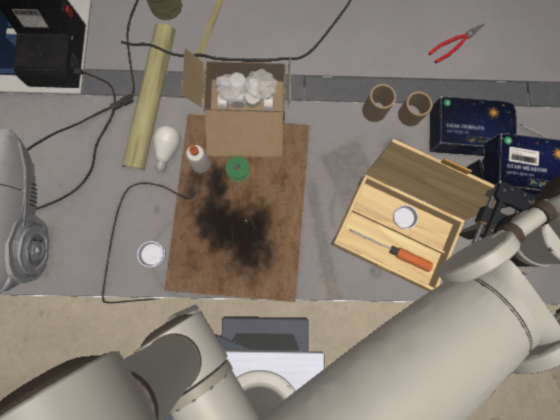

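Top view: the cup at (404,217) and the screwdriver (350–430, 235–268) lie in their compartments, and the lid is at about 1.66 rad. Now over and behind the lid with the fingers closed.

```bash
python3 -m inch '1 0 0.3 0;2.5 -0.2 0.4 0;4 -0.5 0.4 0;5.5 -0.8 0.4 0;7 -1 0.4 0;8.2 -1.2 0.4 0;8.73 -1.3 0.4 0;8.73 -1.3 0.4 0;8.73 -1.3 0.4 0' 0 20
```

```text
clock: 20.95
tcp_pos: [610.8, -405.6, 321.5]
ee_rot: [-2.641, -1.699, 0.001]
force: [0.1, 0.7, -0.4]
grip_width: 0.4
grip_force: 0.0
```

```bash
python3 -m inch '0 0 -1 0;0 0 -2.2 0;0 0 -3 0;0 0 -3.28 0;0 0 -3.28 0;0 0 -3.28 0' && python3 -m inch '-0.4 0.2 0 0;-0.8 0.37 -0.05 0;-1.1 0.5 -0.09 0;-1.5 0.68 -0.09 0;-1.9 0.86 -0.08 0;-2.3 1.04 -0.08 0;-2.69 1.22 -0.08 0;-3.1 1.4 -0.2 0;-3.45 1.57 -0.3 0;-3.8 1.74 -0.4 0;-4.2 1.91 -0.52 0;-4.55 2.07 -0.7 0;-4.9 2.23 -0.92 0;-5.25 2.39 -1.15 0;-5.57 2.54 -1.38 0;-5.57 2.54 -1.38 0'
```

```text
clock: 21.55
tcp_pos: [611.3, -406.2, 242.0]
ee_rot: [2.64, 1.698, 0.001]
force: [-0.1, -0.2, -0.2]
grip_width: 0.8
grip_force: 0.0
clock: 23.15
tcp_pos: [471.9, -342.5, 207.1]
ee_rot: [2.64, 1.698, 0.0]
force: [0.6, -0.6, -0.2]
grip_width: 0.6
grip_force: 0.0
```

```bash
python3 - <<'E'
from h import *
C=np.array([452.8,-345.3]);t=np.radians(-24.5);ax=np.array([np.cos(t),np.sin(t)]);ay=np.array([-ax[1],ax[0]])
im,d,i=snap('top','top7.png'); v,u=np.where(d>0); x=(u-i['cx'])/i['fx'];y=(v-i['cy'])/i['fy'];D=d[v,u];T=np.array(i['extrinsics']);P=np.stack([x*D,y*D,D],-1)@T[:3,:3].T+T[:3,3]
Q=np.c_[(P[:,:2]-C)@ax,(P[:,:2]-C)@ay,P[:,2]]
for y0 in (70,95,110,125):
    b=Q[(abs(Q[:,1]-y0)<8)&(Q[:,0]>-130)&(Q[:,0]<140)&(Q[:,2]<260)]; print(y0,[(int(a),int(np.median(b[(abs(b[:,0]-a)<8),2])) if (abs(b[:,0]-a)<8).any() else None) for a in range(-120,140,20)])
E
```

```text
70 [(-120, 0), (-100, 11), (-80, 5), (-60, 5), (-40, 7), (-20, 8), (0, 21), (20, 160), (40, 140), (60, 115), (80, 90), (100, 65), (120, None)]
95 [(-120, 0), (-100, 15), (-80, 5), (-60, 6), (-40, 6), (-20, 8), (0, 20), (20, 157), (40, 139), (60, 116), (80, 91), (100, 67), (120, 2)]
110 [(-120, 0), (-100, 13), (-80, 5), (-60, 5), (-40, 6), (-20, 8), (0, 21), (20, 160), (40, 137), (60, 116), (80, 91), (100, 66), (120, 0)]
125 [(-120, 0), (-100, 14), (-80, 6), (-60, 5), (-40, 5), (-20, 208), (0, 183), (20, 162), (40, 134), (60, 109), (80, 89), (100, 67), (120, 1)]
```

View pics/top7.png

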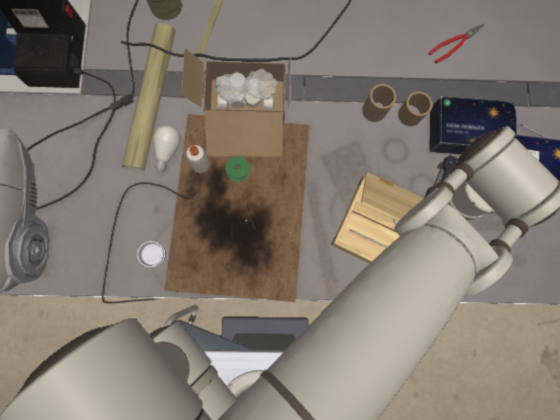

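The lid (372–420, 175–220) now slopes at about 50°, as modelled. Continuing down the arc.

```bash
python3 -m inch '-0.4 0.18 -0.35 0;-0.76 0.35 -0.75 0;-1.11 0.51 -1.21 0;-1.4 0.64 -1.7 0;-1.67 0.77 -2.2 0;-1.9 0.87 -2.7 0;-2.04 0.93 -3.1 0;-2.14 0.98 -3.45 0;-2.22 1.01 -3.8 0;-2.27 1.03 -4.1 0;-2.32 1.05 -4.36 0;-2.35 1.07 -4.6 0;-2.37 1.08 -4.8 0;-2.37 1.08 -4.9 0;-2.37 1.08 -4.94 0;-2.37 1.08 -4.94 0'
```

```text
clock: 24.8
tcp_pos: [412.6, -315.1, 82.4]
ee_rot: [-2.641, -1.7, 0.0]
force: [-1.8, 2.0, 1.7]
grip_width: 0.2
grip_force: 1.6
```

```bash
python3 -m inch '0 0 -0.05 0;0 0 -0.1 0;0 0 -0.1 0;0 0 -0.1 0'
```

```text
clock: 25.2
tcp_pos: [412.7, -315.2, 82.2]
ee_rot: [-2.64, -1.7, 0.001]
force: [-8.7, 6.9, 21.4]
grip_width: 0.5
grip_force: 10.6
```

Firm stop at the shut height. Backing off and checking.

```bash
python3 -m inch '0 0 1 0;0 0 3 0;0 0 5 0;0 0 6 0;0 0 6 0;0 0 6 0;0 0 6 0;0 0 6 0' && python3 - <<'E'
from h import *
C=np.array([452.8,-345.3]);t=np.radians(-24.5);ax=np.array([np.cos(t),np.sin(t)]);ay=np.array([-ax[1],ax[0]])
for c in ['wrist','top']:
    im,d,i=snap(c); v,u=np.where(d>0); x=(u-i['cx'])/i['fx'];y=(v-i['cy'])/i['fy']
    if c=='wrist': r=np.hypot(x,y)+1e-9; k=np.where(r<1.2,np.tan(r)/r,np.nan); x=x*k;y=y*k
    D=d[v,u];T=np.array(i['extrinsics']);P=np.stack([x*D,y*D,D],-1)@T[:3,:3].T+T[:3,3]
    Q=np.c_[(P[:,:2]-C)@ax,(P[:,:2]-C)@ay,P[:,2]]
    b=Q[(abs(Q[:,1])<130)&(abs(Q[:,0])<92)&(Q[:,2]<110)]
    print(c,len(b),np.polyfit(b[:,0],b[:,2],1),b[:,2].std())
E
```

```text
clock: 26.0
tcp_pos: [412.0, -314.3, 227.5]
ee_rot: [-2.639, -1.698, 0.001]
force: [-0.2, -0.2, -0.6]
grip_width: 0.6
grip_force: 0.0
wrist 34877 [1.98617375e-03 6.07168651e+01] 0.7709574271832831
top 4135 [1.39178044e-03 5.98549792e+01] 1.703399781441561
```

Lid is flat at 60 mm (tilt about 0.002 rad), so it is shut. Handing in.

```bash
python3 -c "
from workcell import manip
print(manip.sign_off())"
```

```text
the job is handed in; nothing more can be done
None
```

The top cup is upright in the rear compartment, the screwdriver lies flat lengthways in the front one, the lid is shut (measured tilt about 0.002 rad), the other two cups were still nested when last seen, the reel and glue bottle were not touched, and the job was handed in at about 26 s; the hand-in returned no verdict.

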